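# Line up four pedestal posts by height on an optical rail

### The job

Stand the four steel pedestal posts on the rail's four carriers, one centred on each, as a staircase: the shortest on the carrier next to the beam-splitter cube, then each taller than the one before, the tallest next to the black beam trap, so that every mirror mounted later looks over the one in front. Never tip a post over, and leave them all standing upright, still and released.

Things in the scene. Friction and masses are not known exactly. Their poses are not given: they have to be found in the camera images.
- post_40_mid (a point): The 40 mm pedestal post: solid stainless steel, standing loose on the table, 40 mm tall over all, shaft 32 mm in diameter, on a round foot flange 40 mm in diameter and 6 mm thick. About 268 g (plus or minus 20 percent). Only its height tells it from the others. The point is its centre, on its axis, 20 mm above its underside; z runs up the axis; its yaw has no meaning.
- post_60_mid (a point): The 60 mm pedestal post: solid stainless steel, standing loose on the table, 60 mm tall over all, shaft 32 mm in diameter, on a round foot flange 40 mm in diameter and 6 mm thick. About 392 g (plus or minus 20 percent). Only its height tells it from the others. The point is its centre, on its axis, 30 mm above its underside; z runs up the axis; its yaw has no meaning.
- post_80_mid (a point): The 80 mm pedestal post: solid stainless steel, standing loose on the table, 80 mm tall over all, shaft 32 mm in diameter, on a round foot flange 40 mm in diameter and 6 mm thick. About 516 g (plus or minus 20 percent). Only its height tells it from the others. The point is its centre, on its axis, 40 mm above its underside; z runs up the axis; its yaw has no meaning.
- post_100_mid (a point): The 100 mm pedestal post: solid stainless steel, standing loose on the table, 100 mm tall over all, shaft 32 mm in diameter, on a round foot flange 40 mm in diameter and 6 mm thick. About 640 g (plus or minus 20 percent). Only its height tells it from the others. The point is its centre, on its axis, 50 mm above its underside; z runs up the axis; its yaw has no meaning.
- carrier_1_top (a point): Rail carrier 1 of four, counted from the rail's left (+y) end: black saddle fixed on the rail, flat top 62 mm across the rail by 54 mm along it, a thin light ring (43 mm) marking where a foot stands. The point is the centre of its top, 30 mm above the table; y along the rail, x across it, z up. Carriers are 68 to 84 mm apart; the rail lies up to 12 degrees off the y axis. A clamp screw sticks out 14 mm at the robot's side.
- carrier_2_top (a point): Rail carrier 2 of four, counted from the rail's left (+y) end: black saddle fixed on the rail, flat top 62 mm across the rail by 54 mm along it, a thin light ring (43 mm) marking where a foot stands. The point is the centre of its top, 30 mm above the table; y along the rail, x across it, z up. Carriers are 68 to 84 mm apart; the rail lies up to 12 degrees off the y axis. A clamp screw sticks out 14 mm at the robot's side.
- carrier_3_top (a point): Rail carrier 3 of four, counted from the rail's left (+y) end: black saddle fixed on the rail, flat top 62 mm across the rail by 54 mm along it, a thin light ring (43 mm) marking where a foot stands. The point is the centre of its top, 30 mm above the table; y along the rail, x across it, z up. Carriers are 68 to 84 mm apart; the rail lies up to 12 degrees off the y axis. A clamp screw sticks out 14 mm at the robot's side.
- carrier_4_top (a point): Rail carrier 4 of four, counted from the rail's left (+y) end: black saddle fixed on the rail, flat top 62 mm across the rail by 54 mm along it, a thin light ring (43 mm) marking where a foot stands. The point is the centre of its top, 30 mm above the table; y along the rail, x across it, z up. Carriers are 68 to 84 mm apart; the rail lies up to 12 degrees off the y axis. A clamp screw sticks out 14 mm at the robot's side.
- cube_mid (a point): Beam-splitter cube, fixed at one end of the rail (either end), 84 to 100 mm beyond the nearest carrier's centre: a 40 mm aluminium cube with a round glass port in each face, on a short thin post. The point is the cube's centre, 84 mm above the table; its top is at 107 mm.
- trap_mid (a point): Beam trap, fixed at the other end of the rail, 84 to 100 mm beyond the nearest carrier's centre: an upright black finned drum, 45 mm in diameter, on its own saddle. The point is the drum's middle, 68 mm above the table; its top is at 96 mm.
Mind the look-alikes: they are no part of the job. What is shaped like the part that bears post_60_mid but purple is not meant. What is shaped like the part that bears post_40_mid but green is not meant.

How it is judged:
At the end, for the whole second after the job is handed in: Each post stands upright (within 0.1 rad) and at rest on the top of its carrier, foot down (height within 4 mm), its axis within 10 mm of the carrier's centre: counted from the beam-splitter cube's end, the 40, 60, 80 and 100 mm posts in that order; all released (((horizontal distance between cube_mid and carrier_1_top below 0.14 m and horizontal distance between post_40_mid and carrier_1_top below 0.01 m and z of post_40_mid in the frame of carrier_1_top between 0.016 and 0.024 m and angle between each of post_40_mid, post_60_mid, post_80_mid, post_100_mid's own z axis and vertical below 0.1 rad and horizontal distance between post_60_mid and carrier_2_top below 0.01 m and z of post_60_mid in the frame of carrier_2_top between 0.026 and 0.034 m and horizontal distance between post_80_mid and carrier_3_top below 0.01 m and z of post_80_mid in the frame of carrier_3_top between 0.036 and 0.044 m and horizontal distance between post_100_mid and carrier_4_top below 0.01 m and z of post_100_mid in the frame of carrier_4_top between 0.046 and 0.054 m) or (horizontal distance between cube_mid and carrier_4_top below 0.14 m and horizontal distance between post_40_mid and carrier_4_top below 0.01 m and z of post_40_mid in the frame of carrier_4_top between 0.016 and 0.024 m and angle between each of post_40_mid, post_60_mid, post_80_mid, post_100_mid's own z axis and vertical below 0.1 rad and horizontal distance between post_60_mid and carrier_3_top below 0.01 m and z of post_60_mid in the frame of carrier_3_top between 0.026 and 0.034 m and horizontal distance between post_80_mid and carrier_2_top below 0.01 m and z of post_80_mid in the frame of carrier_2_top between 0.036 and 0.044 m and horizontal distance between post_100_mid and carrier_1_top below 0.01 m and z of post_100_mid in the frame of carrier_1_top between 0.046 and 0.054 m)) and linear speed of each of post_40, post_60, post_80, post_100 below 0.02 m/s); the robot touches nothing.
It fails at once if a post is tipped over (leaning more than 0.6 rad) (angle between any of post_40_mid, post_60_mid, post_80_mid, post_100_mid's own z axis and vertical above 0.6 rad).
It also fails if it takes over 99 s, if anything falls off the work surface, if the arm or the gripper's body presses on something with over 40 N, if the wrist force passes 120 N, or if a joint passes its speed limit or range.

### The arm

A 6-joint arm with a two-finger parallel gripper is mounted at the origin on the work surface. World frame = base frame: x ahead of the robot, y to its left, z up, the work surface at z = 0. Lengths are in m, angles in rad, forces in N, time in s.
With the tool pointing down it reaches from about 0.325 to 0.75 m from the base axis. Payload 7.6 kg.
Tool frame: the origin (TCP) lies at the very end of the fingers, on their centre line; the grasp point (between the pads) lies 19 mm behind it; z points along the fingers, y is the direction in which the jaws open and shut (so a half turn about z gives the same grasp; the last joint's range is limited). The gripper opens to 85 mm and grips with 20 to 120 N. Pads are 22 mm wide; open, the fingers measure 114 mm over their backs; the gripper's body (76 mm by 85 mm) begins 54 mm behind the grasp point. The pads swing forward as they close: fully open they stand 13 mm farther back than shut.
Start: joints at [-1.334, 0.052, 1.401, -0, 1.689, -0.07], TCP at [0.159, -0.5, 0.231] pointing down, gripper open.
Joint ranges: [-2.9, 2.9], [-0.91, 2.17], [0.12, 2.37], [-1.06, 4.2], [0.26, 2.73], [-2.93, 2.93]. Speed limits (rad/s): [2.57, 2.57, 3.01, 3.14, 3.14, 3.14].

### API

Orientations are given as a rotation vector (axis times angle).
In Python, from station import arm, cams gives the robot as it stands. The module is installed in compiled form; this text tells all that it offers.
- The arm moves only by the tool drive_tool, never from a script. Its arguments are lists of equal length, an entry for each row: "rot": the turn, a rotation vector about the tool's x, y, z normalised to -1 to 1, where 1 is pi rad, a list of three; "linear": the shift along the tool's x, y, z normalised to -1 to 1, where 1 is 0.25 m, a list of three; "hand": the gripper command: -1 is fully open, 1 is shut, values between are in proportion. In form: {"rot": [[ax, ay, az], ...], "linear": [[tx, ty, tz], ...], "hand": [hand, ...]}. A call has 1 to 5 rows; each row shifts and turns the pose as measured when the row begins, along the tool's axes as they then stand; what a row does not reach is not made up. A row lasts 1/8 s, in which the tool goes at most 62.5 mm and 10.7 degrees, less where a joint would pass 70% of its speed; a pose out of reach is approached as far as the arm can. A call with a number of a shift or a turn outside -1 to 1 is refused whole. A call with a gripper value outside its range is refused whole. The fingers move at their own pace and stop on an object; the grip force is fixed at half the most. Time passes only in rows, so rows that do not move let the fingers close. It gives the time, the measured TCP pose, the force and the opening at its end, in the units of the state.
- arm.read_state(): the state, without advancing time (a new reading comes with each control period).
- cams.read_camera(name): name is "side" or "top"; returns a dict with "image" (480x640x3 uint8, red, green, blue), "intrinsics" (3x3 intrinsics, pixels), "extrinsics" (4x4, takes a point from camera to world coordinates). Camera axes: x right, y down, z forward; pixel columns grow to the right and rows downward; lengths in m; the calibration is good to about 2 mm. A picture is of the moment at which its call begins. There is no depth.
- arm.finish_job(): hands the job in, once; it reports no verdict.
The state is a dict: "clock": time; "joints": joint angles; "joint_velocities": joint speeds; "tau": joint torques, N m; "tool_pos": TCP position; "eef_rot": TCP orientation; "ft_force": force on the tool from outside, world axes, zero at the start; "ft_torque": the same for the moment, N m; "width": finger opening in m.
Only numpy, scipy, OpenCV 4.12 (cv2) and the standard library are available. Lean on these libraries where they do the work, as an engineer would, in place of code of your own. Each camera call takes 0.05 s, during which the arm holds its last target.

## Working session

There is one attempt and no reset: what is moved stays moved. The work goes in short steps, Python scripts to look and compute and a tool call to move; the robot and the scene stay as the last step left them, time stands still between calls to the robot, and variables do not carry over. Pictures are saved under pics/ and viewed, and the job is handed in when it is done.

Besides the shell and the picture viewer there is one more tool, called after ">>>" as a command line: name --argument value ..., lists and objects as JSON in quotes. drive_tool: Moves the arm, as the interface text tells. Its arguments: {"type":"object","properties":{"rot":{"type":"array"},"linear":{"type":"array"},"hand":{"type":"array"}},"required":["rot","linear","hand"]}

```bash
mkdir -p pics; python3 - <<'E'
from station import arm,cams
import cv2,numpy as np
for n in("top","side"):
    c=cams.read_camera(n); cv2.imwrite(f"pics/{n}0.png",c["image"][:,:,::-1])
    print(n,c["intrinsics"].tolist(),np.round(c["extrinsics"],4).tolist())
print(arm.read_state())
E
```

```text
top [[547.1617203037911, 0.0, 319.92159924629203], [0.0, 547.1617203037911, 232.01915883390188], [0.0, 0.0, 1.0]] [[0.0161, -0.9818, 0.1893, 0.2845], [-0.9998, -0.0171, -0.0036, 0.0214], [0.0067, -0.1892, -0.9819, 1.2541], [0.0, 0.0, 0.0, 1.0]]
side [[595.8641472932691, 0.0, 324.4143324485758], [0.0, 595.8641472932691, 232.6432114363654], [0.0, 0.0, 1.0]] [[-0.7738, -0.435, 0.4603, 0.0231], [-0.6333, 0.5204, -0.5728, 0.6114], [0.0097, -0.7348, -0.6782, 0.8071], [0.0, 0.0, 0.0, 1.0]]
{'clock': 0.1, 'joints': array([-1.33428731e+00,  5.27870972e-02,  1.40162602e+00,  3.72603177e-06,
        1.68859408e+00, -7.02800014e-02]), 'joint_velocities': array([ 0.0018348 , -0.00095549, -0.0026867 ,  0.00175831, -0.00353268,
        0.00128892]), 'tau': array([ 4.14998776e-04, -3.82582748e+01, -3.60986209e+01, -9.82796973e-05,
        4.78239046e-03,  3.53440317e-07]), 'tool_pos': array([ 0.15851963, -0.50021583,  0.23054825]), 'eef_rot': array([-3.10331090e+00, -4.79800665e-01,  1.78592304e-04]), 'ft_force': array([ 0.0828832 , -0.04554938, -0.24882131]), 'ft_torque': array([-0.0025962 , -0.05062752, -0.0234194 ]), 'width': 0.08520525347554275}
```

View pics/top0.png

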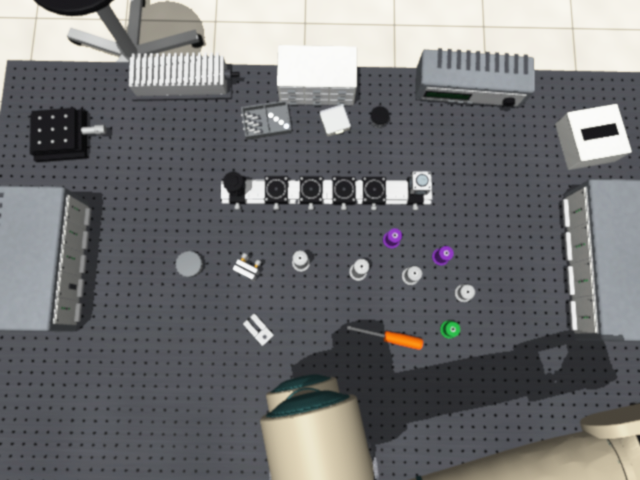

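View pics/side0.png

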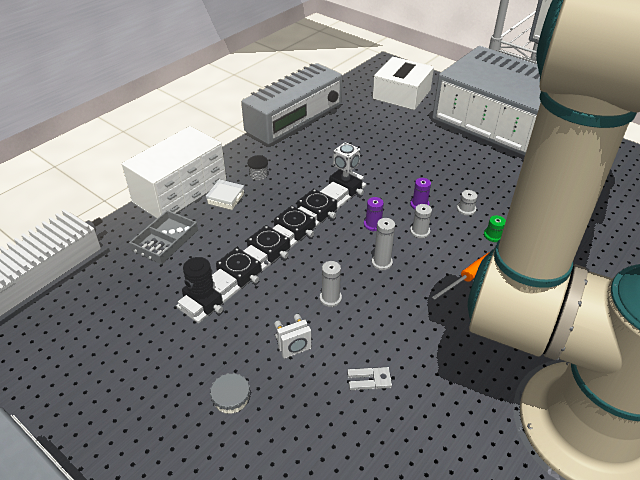

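```bash
python3 - <<'E'
import cv2,numpy as np
t=cv2.imread("pics/top0.png");s=cv2.imread("pics/side0.png")
a=cv2.resize(t[230:310,280:490],None,fx=3.8,fy=3.8,interpolation=cv2.INTER_CUBIC)
b=cv2.resize(t[165:215,215:440],None,fx=3.5,fy=3.5,interpolation=cv2.INTER_CUBIC)
w=800
f=lambda x:cv2.copyMakeBorder(x,0,0,0,w-x.shape[1],cv2.BORDER_CONSTANT)
cv2.imwrite("pics/c1.png",np.vstack([f(a),f(b)]))
cv2.imwrite("pics/c2.png",cv2.resize(s[140:320,170:510],None,fx=2.35,fy=2.35,interpolation=cv2.INTER_CUBIC)[:, :800])
E
```

```text
(no output)
```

View pics/c1.png

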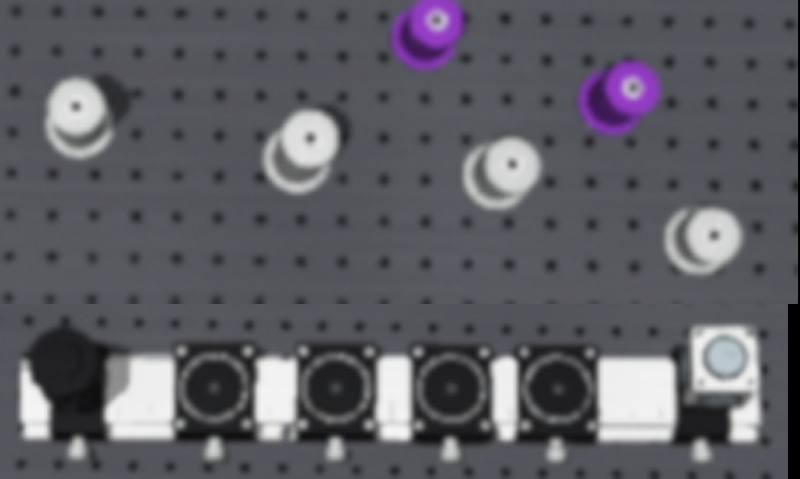

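View pics/c2.png

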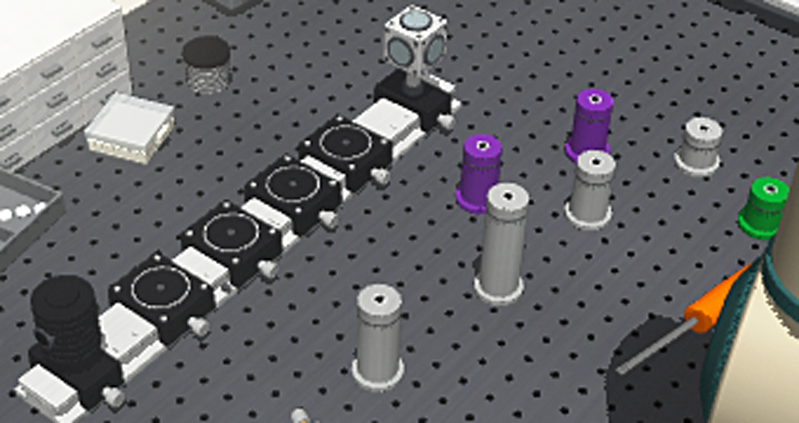

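```bash
cat > h.py <<'E'
import cv2,numpy as np
from station import arm,cams
def ray(c,p):
    d=np.linalg.inv(c["intrinsics"])@[p[0],p[1],1]; E=c["extrinsics"]; return E[:3,3],E[:3,:3]@d
def plane(c,p,z):
    o,d=ray(c,p); return o+d*(z-o[2])/d[2]
def tri(c1,p1,c2,p2):
    o1,d1=ray(c1,p1);o2,d2=ray(c2,p2)
    t=np.linalg.lstsq(np.c_[d1,-d2],o2-o1,rcond=None)[0]
    a,b=o1+d1*t[0],o2+d2*t[1]; return (a+b)/2,np.linalg.norm(a-b)
def dot(g,p,r=3,bright=False):
    x,y=int(round(p[0])),int(round(p[1])); w=g[y-r:y+r+1,x-r:x+r+1].astype(float)
    w=np.clip(w-np.median(w),0,None) if bright else np.clip(np.median(w)-w,0,None)
    yy,xx=np.mgrid[-r:r+1,-r:r+1]; return (x+(w*xx).sum()/w.sum(),y+(w*yy).sum()/w.sum())
E
python3 - <<'E'
from h import *
T,S=cams.read_camera("top"),cams.read_camera("side")
gt,gs=[cv2.cvtColor(c["image"],cv2.COLOR_RGB2GRAY) for c in(T,S)]
P=[(80,(300,257.9),(331.3,267.2)),(100,(361.6,266.3),(386.2,223.4)),(60,(414.7,273.2),(423.6,208.9)),(40,(467.9,292.1),(469.1,194.5))]
C=[(1,(276.1,189),(238.1,263)),(2,(311,189),(267.9,239.1)),(3,(343.9,189),(294.7,218.3)),(4,(374.4,189),(317.2,200.9))]
for L in(P,C):
  for n,a,b in L:
    br=L is C
    a2,b2=dot(gt,a,2,br),dot(gs,b,2,br)
    z=.03 if br else n/1000
    print(n,np.round(a2,1),np.round(b2,1),np.round(plane(T,a2,z),4)[:2],np.round(plane(S,b2,z),4)[:2],"tri",np.round(tri(T,a2,S,b2)[0],4),round(tri(T,a2,S,b2)[1],4))
# ring ellipses by contour
E
```

```text
80 [299.5 257.6] [331.  266.8] [0.4538 0.0604] [0.454  0.0561] tri [0.4523 0.0598 0.0843] 0.002
100 [361.2 265.9] [385.8 223. ] [ 0.4353 -0.0715] [ 0.4352 -0.0759] tri [ 0.4339 -0.0717  0.1039] 0.0021
60 [414.3 272.7] [423.2 208.4] [ 0.4275 -0.1914] [ 0.4271 -0.1962] tri [ 0.4259 -0.1912  0.0642] 0.0024
40 [467.5 291.4] [469.1 194.1] [ 0.3901 -0.3124] [ 0.3901 -0.3168] tri [ 0.389  -0.3117  0.044 ] 0.0018
1 [275.7 188.4] [237.8 261.7] [0.6215 0.1208] [0.6221 0.1167] tri [0.6195 0.1199 0.0345] 0.0018
2 [310.5 188.5] [267.8 238.2] [0.6226 0.0403] [0.6231 0.0361] tri [0.6206 0.0398 0.0345] 0.0018
3 [343.5 188.7] [294.2 217.7] [ 0.6236 -0.036 ] [ 0.6239 -0.0405] tri [ 0.6214 -0.0363  0.0346] 0.002
4 [374.  188.9] [316.7 200. ] [ 0.6243 -0.1067] [ 0.6249 -0.111 ] tri [ 0.6223 -0.1066  0.0344] 0.0017
```

>>> drive_tool --rot '[[0, 0, -0.058], [0, 0, -0.058], [0, 0, -0.058], [0, 0, -0.058], [0, 0, -0.058]]' --linear '[[0, 0, 0], [0, 0, 0], [0, 0, 0], [0, 0, 0], [0, 0, 0]]' --hand '[-0.4, -0.4, -0.4, -0.4, -0.4]'

```text
clock: 0.82
tool_pos: [0.1584, -0.4998, 0.2294]
eef_rot: [-2.551, -1.828, -0.002]
ft_force: [-0.3, 0.1, -0.0]
width: 0.0595
```

>>> drive_tool --rot '[[0, 0, -0.052], [0, 0, -0.052], [0, 0, 0], [0, 0, 0], [0, 0, 0]]' --linear '[[0, 0, 0], [0, 0, 0], [0.1, 0.2, 0], [0.1, 0.2, 0], [0.1, 0.2, 0]]' --hand '[-0.4, -0.4, -0.4, -0.4, -0.4]'

```text
clock: 1.45
tool_pos: [0.3081, -0.4225, 0.2281]
eef_rot: [-2.211, -2.225, -0.004]
ft_force: [0.4, -1.0, 0.3]
width: 0.0597
```

>>> drive_tool --rot '[[0, 0, 0], [0, 0, 0], [0, 0, 0], [0, 0, 0], [0, 0, 0]]' --linear '[[0.15, 0.15, 0], [0.15, 0.15, 0], [0.2, 0.1, 0], [0.2, 0.1, 0], [0.2, 0, 0]]' --hand '[-0.4, -0.4, -0.4, -0.4, -0.4]'

```text
clock: 2.08
tool_pos: [0.4368, -0.189, 0.2271]
eef_rot: [-2.208, -2.224, -0.004]
ft_force: [-0.1, -0.4, -1.3]
width: 0.0598
```

>>> drive_tool --rot '[[0, 0, 0], [0, 0, 0], [0, 0, 0], [0, 0, 0], [0, 0, 0]]' --linear '[[0.22, 0.02, 0], [0.22, 0.02, 0], [0.22, 0.02, 0], [0.22, 0.01, 0], [0.11, 0, 0]]' --hand '[-0.4, -0.4, -0.4, -0.4, -0.4]'

```text
clock: 2.7
tool_pos: [0.4514, 0.0682, 0.2284]
eef_rot: [-2.206, -2.225, -0.005]
ft_force: [-0.6, 0.4, 0.1]
width: 0.0599
```

>>> drive_tool --rot '[[0, 0, 0], [0, 0, 0], [0, 0, 0], [0, 0, 0], [0, 0, 0]]' --linear '[[-0.04, 0.01, 0], [0, 0, 0.15], [0, 0, 0.15], [0, 0, 0.15], [0, 0, 0]]' --hand '[-0.4, -0.4, -0.4, -0.4, -0.4]'

```text
clock: 3.32
tool_pos: [0.4539, 0.0573, 0.1132]
eef_rot: [-2.205, -2.228, -0.004]
ft_force: [-0.4, 0.9, 0.9]
width: 0.0598
```

```bash
cat > look.py <<'E'
import sys; from h import *
n=sys.argv[1]
u,v=cams.read_camera("top")["image"],cams.read_camera("side")["image"]
a=u[150:350,200:500];b=v[130:330,180:480] 
o=np.vstack([cv2.resize(x,None,fx=1.45,fy=1.45,interpolation=cv2.INTER_CUBIC) for x in(a,b)])
cv2.imwrite(f"pics/{n}.png",o[:,:,::-1]); s=arm.read_state(); print(np.round(s["tool_pos"],4),s["eef_rot"],s["width"],s["clock"])
E
python3 look.py l1
```

```text
[0.4562 0.0576 0.117 ] [-2.20844542 -2.23121565 -0.0126673 ] 0.059782781912651586 3.425
```

View pics/l1.png

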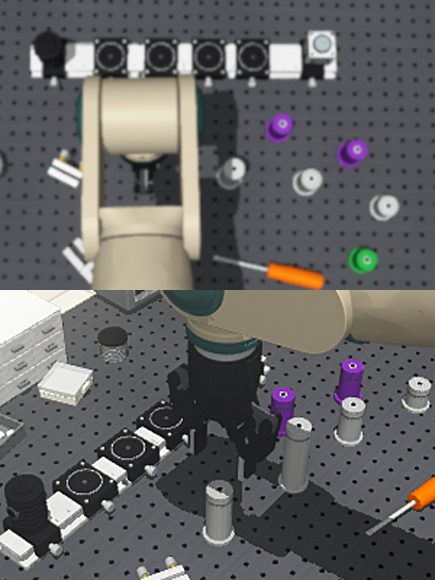

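```bash
python3 - <<'E'
from h import *
S=cams.read_camera("side")
def pr(c,X):
    E=np.linalg.inv(c["extrinsics"]);p=c["intrinsics"]@(E@[*X,1])[:3];return p[:2]/p[2]
s=arm.read_state();print(s["tool_pos"],s["clock"])
print(pr(S,s["tool_pos"]),pr(S,[.454,.058,.08]), pr(S,s["tool_pos"]+[.03,0,0]),pr(S,s["tool_pos"]-[.03,0,0]))
cv2.imwrite("pics/l2.png",cv2.resize(S["image"][200:340,260:460],None,fx=4,fy=4)[:,:,::-1])
E
```

```text
[0.45667519 0.05783851 0.11771705] 3.475
[329.46672326 250.75548286] [330.29238972 267.43325825] [315.53625275 242.71266926] [343.79369474 259.0272179 ]
```

View pics/l2.png

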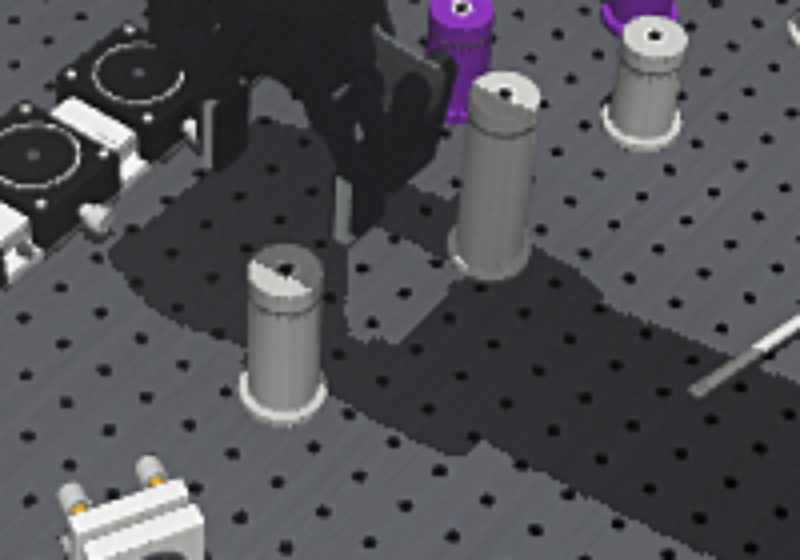

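>>> drive_tool --rot '[[0, 0, 0], [0, 0, 0], [0, 0, 0], [0, 0, 0]]' --linear '[[0, -0.01, 0.12], [0, 0, 0.12], [0, 0, 0.1], [0, 0, 0]]' --hand '[-0.4, -0.4, -0.4, -0.4]'

```text
clock: 3.98
tool_pos: [0.4612, 0.0579, 0.0399]
eef_rot: [2.203, 2.225, 0.033]
ft_force: [-0.1, -0.4, 0.1]
width: 0.0596
```

```bash
cat > need.py <<'E'
import sys; from h import *
from scipy.spatial.transform import Rotation as R
s=arm.read_state(); A=R.from_rotvec(s["eef_rot"]); G=R.from_matrix(np.array([[0,1,0],[1,0,0],[0,0,-1.]]))
print("pos",np.round(s["tool_pos"],4),"w",round(s["width"],4),"F",np.round(s["ft_force"],1),"t",s["clock"])
print("rot",np.round((A.inv()*G).as_rotvec()/np.pi,4),"zaxis",np.round(A.as_matrix()[:,2],4))
if len(sys.argv)>3:
    d=np.array([float(v) for v in sys.argv[1:4]])-s["tool_pos"]; print("lin",np.round(A.inv().apply(d)/.25,3))
E
python3 need.py .4539 .058 .03
```

```text
pos [0.4612 0.0579 0.0399] w 0.0596 F [-0.1 -0.4  0.1] t 3.975
rot [ 0.007  -0.0025  0.0031] zaxis [ 0.0221  0.0079 -0.9997]
lin [ 0.    -0.03   0.039]
```

>>> drive_tool --rot '[[0.007, -0.0025, 0.003], [0, 0, 0], [0, 0, 0]]' --linear '[[0, -0.03, 0.039], [0, 0, 0], [0, 0, 0]]' --hand '[-0.4, -0.4, -0.4]'

```text
clock: 4.35
tool_pos: [0.4562, 0.0579, 0.0338]
eef_rot: [2.219, 2.218, 0.006]
ft_force: [0.7, 0.7, 0.2]
width: 0.0597
```

```bash
python3 need.py .4539 .058 .03
```

```text
pos [0.4562 0.0579 0.0338] w 0.0597 F [0.7 0.7 0.2] t 4.35
rot [ 0.0018  0.0001 -0.0001] zaxis [ 5.7e-03 -3.0e-04 -1.0e+00]
lin [ 0.    -0.009  0.015]
```

>>> drive_tool --rot '[[0.0018, 0, 0], [0, 0, 0], [0, 0, 0], [0, 0, 0], [0, 0, 0]]' --linear '[[0, -0.009, 0.015], [0, 0, 0], [0, 0, 0], [0, 0, 0], [0, 0, 0]]' --hand '[-0.4, 1, 1, 1, 1]'

```text
clock: 4.97
tool_pos: [0.4546, 0.0579, 0.0309]
eef_rot: [2.221, 2.22, 0.002]
ft_force: [0.5, -0.4, 0.9]
width: 0.0307
```

```bash
python3 need.py .4539 .058 .03
```

```text
pos [0.4546 0.0579 0.0309] w 0.0307 F [ 0.5 -0.4  0.9] t 4.975
rot [ 0.0005  0.0001 -0.0001] zaxis [ 1.7e-03 -2.0e-04 -1.0e+00]
lin [ 0.    -0.003  0.004]
```

>>> drive_tool --rot '[[0, 0, 0], [0, 0, 0], [0, 0, 0], [0, 0, 0], [0, 0, 0]]' --linear '[[0, 0, -0.04], [0, 0, -0.08], [0, 0, -0.1], [0, 0, -0.1], [0, 0, -0.06]]' --hand '[1, 1, 1, 1, 1]'

```text
clock: 5.6
tool_pos: [0.451, 0.0578, 0.1257]
eef_rot: [-2.217, -2.217, 0.011]
ft_force: [1.0, -0.6, -5.2]
width: 0.0305
```

```bash
python3 need.py .6230 .0385 .13
```

```text
pos [0.451  0.0578 0.1257] w 0.0305 F [ 1.  -0.6 -5.2] t 5.6
rot [-0.003   0.0003 -0.0001] zaxis [-9.4e-03 -8.0e-04 -1.0e+00]
lin [-0.077  0.688 -0.024]
```

>>> drive_tool --rot '[[-0.003, 0, 0], [0, 0, 0], [0, 0, 0], [0, 0, 0], [0, 0, 0]]' --linear '[[-0.02, 0.1, -0.02], [-0.02, 0.16, 0], [-0.02, 0.17, 0], [-0.015, 0.17, 0], [0, 0.09, 0]]' --hand '[1, 1, 1, 1, 1]'

```text
clock: 6.22
tool_pos: [0.6264, 0.0386, 0.1299]
eef_rot: [-2.22, -2.221, 0.004]
ft_force: [-0.6, 0.2, -4.7]
width: 0.0308
```

>>> drive_tool --rot '[[0, 0, 0], [0, 0, 0]]' --linear '[[0, 0, 0], [0, 0, 0]]' --hand '[1, 1]'

```text
clock: 6.48
tool_pos: [0.626, 0.0385, 0.1276]
eef_rot: [-2.218, -2.218, 0.009]
ft_force: [-0.1, 0.1, -4.1]
width: 0.0309
```

```bash
python3 need.py .6230 .0385 .0649
```

```text
pos [0.626  0.0385 0.1276] w 0.0309 F [-0.1  0.1 -4.1] t 6.475
rot [-0.0024  0.0002  0.0001] zaxis [-7.6e-03 -7.0e-04 -1.0e+00]
lin [ 0.    -0.01   0.251]
```

>>> drive_tool --rot '[[-0.0024, 0, 0], [0, 0, 0], [0, 0, 0], [0, 0, 0], [0, 0, 0]]' --linear '[[0, -0.01, 0.07], [0, 0, 0.07], [0, 0, 0.07], [0, 0, 0.03], [0, 0, 0]]' --hand '[1, 1, 1, 1, 1]'

```text
clock: 7.1
tool_pos: [0.6212, 0.0388, 0.0649]
eef_rot: [-2.22, -2.222, 0.003]
ft_force: [-1.0, 0.3, -4.3]
width: 0.0306
```

```bash
python3 need.py .6230 .0385 .0609
```

```text
pos [0.6212 0.0388 0.0649] w 0.0306 F [-1.   0.3 -4.3] t 7.1
rot [-0.0006  0.0002  0.0002] zaxis [-1.7e-03 -7.0e-04 -1.0e+00]
lin [-0.001  0.007  0.016]
```

>>> drive_tool --rot '[[0, 0, 0], [0, 0, 0], [0, 0, 0]]' --linear '[[0, 0.007, 0.01], [0, 0, 0.006], [0, 0, 0]]' --hand '[1, 1, 1]'

```text
clock: 7.48
tool_pos: [0.6241, 0.0388, 0.0622]
eef_rot: [2.22, 2.221, 0.0]
ft_force: [-0.4, 0.2, -3.7]
width: 0.0306
```

```bash
python3 need.py .6230 .0385 .0609;python3 look.py l3
```

```text
pos [0.6241 0.0388 0.0622] w 0.0306 F [-0.4  0.2 -3.7] t 7.475
rot [0.0003 0.0002 0.0002] zaxis [ 1.e-03 -7.e-04 -1.e+00]
lin [-0.001 -0.004  0.005]
[0.6241 0.0388 0.0624] [2.21978578e+00 2.22118765e+00 5.59995909e-04] 0.03078399954445218 7.575
```

View pics/l3.png

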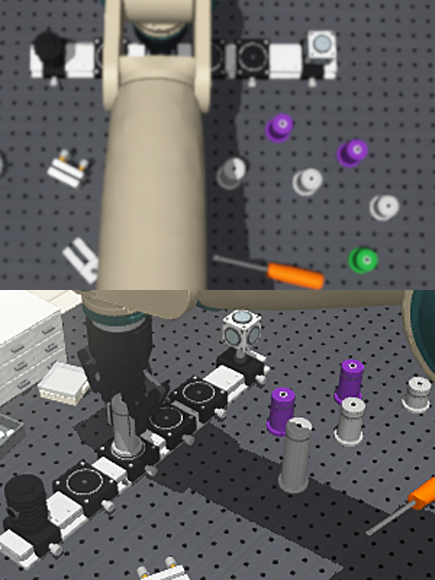

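Side view: the 80 mm post is over carrier 2 (crop ~(125,440)), just above the ring. Lower the last millimetre or two.

>>> drive_tool --rot '[[0, 0, 0], [0, 0, 0]]' --linear '[[0, -0.004, 0.008], [0, 0, 0]]' --hand '[1, 1]'

```text
clock: 7.82
tool_pos: [0.6235, 0.0387, 0.0611]
eef_rot: [2.219, 2.22, 0.002]
ft_force: [0.7, -0.1, -5.0]
width: 0.0307
```

>>> drive_tool --rot '[[0, 0, 0], [0, 0, 0]]' --linear '[[0, 0, 0.006], [0, 0, 0.004]]' --hand '[1, 1]'

```text
clock: 8.07
tool_pos: [0.6237, 0.0388, 0.061]
eef_rot: [2.219, 2.22, 0.003]
ft_force: [-4.6, -0.1, 3.7]
width: 0.0309
```

>>> drive_tool --rot '[[0, 0, 0], [0, 0, 0], [0, 0, 0], [0, 0, 0], [0, 0, 0]]' --linear '[[0, 0, 0], [0, 0, 0], [0, 0, 0], [0, 0, -0.04], [0, 0, -0.1]]' --hand '[-0.4, -0.4, -0.4, -0.4, -0.4]'

```text
clock: 8.7
tool_pos: [0.6235, 0.0388, 0.0958]
eef_rot: [2.219, 2.22, 0.002]
ft_force: [0.4, 0.9, -0.4]
width: 0.0598
```

>>> drive_tool --rot '[[0, 0, 0], [0, 0, 0], [0, 0, 0]]' --linear '[[0, 0, -0.15], [0, 0, -0.15], [0, 0, -0.1]]' --hand '[-0.4, -0.4, -0.4]'

```text
clock: 9.07
tool_pos: [0.6232, 0.0389, 0.2009]
eef_rot: [2.218, 2.22, 0.004]
ft_force: [0.1, 1.3, -0.8]
width: 0.0599
```

```bash
python3 need.py .4353 -.0737 .2;python3 look.py l4
```

```text
pos [0.6232 0.0389 0.2009] w 0.0599 F [ 0.1  1.3 -0.8] t 9.075
rot [0.0014 0.0002 0.0002] zaxis [ 4.4e-03 -7.0e-04 -1.0e+00]
lin [-0.45  -0.752  0.001]
[0.6242 0.0389 0.2029] [2.21576808 2.21707537 0.00966043] 0.05966913176186077 9.175
```

View pics/l4.png

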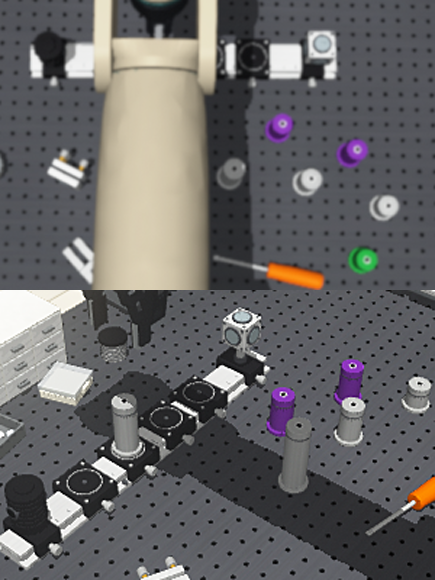

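The 80 mm post stands centred in its ring (side crop (123,430)). Next the 100 mm post.

>>> drive_tool --rot '[[0.0015, 0, 0], [0, 0, 0], [0, 0, 0], [0, 0, 0], [0, 0, 0]]' --linear '[[-0.1, -0.15, 0], [-0.1, -0.18, 0], [-0.1, -0.18, 0], [-0.1, -0.18, 0], [-0.05, -0.06, 0]]' --hand '[-0.4, -0.4, -0.4, -0.4, -0.4]'

```text
clock: 9.8
tool_pos: [0.4306, -0.0758, 0.1968]
eef_rot: [-2.218, -2.224, 0.002]
ft_force: [-0.2, -0.0, 0.8]
width: 0.0598
```

>>> drive_tool --rot '[[0, 0, 0]]' --linear '[[0, 0, 0]]' --hand '[-0.4]'

```text
clock: 9.93
tool_pos: [0.4298, -0.0763, 0.1964]
eef_rot: [-2.22, -2.222, 0.002]
ft_force: [0.6, 0.3, -0.0]
width: 0.0599
```

```bash
python3 need.py .4353 -.0737 .13
```

```text
pos [ 0.4298 -0.0763  0.1964] w 0.0599 F [ 0.6  0.3 -0. ] t 9.925
rot [-0.0003  0.0001  0.0003] zaxis [-1.e-03 -4.e-04 -1.e+00]
lin [0.011 0.022 0.266]
```

>>> drive_tool --rot '[[0, 0, 0], [0, 0, 0], [0, 0, 0], [0, 0, 0]]' --linear '[[0.011, 0.022, 0], [0, 0, 0.12], [0, 0, 0.12], [0, 0, 0]]' --hand '[-0.4, -0.4, -0.4, -0.4]'

```text
clock: 10.42
tool_pos: [0.4385, -0.071, 0.1342]
eef_rot: [-2.216, -2.225, 0.001]
ft_force: [0.1, -0.9, 0.8]
width: 0.0597
```

```bash
python3 need.py .4353 -.0737 .042
```

```text
pos [ 0.4385 -0.071   0.1342] w 0.0597 F [ 0.1 -0.9  0.8] t 10.425
rot [-0.0003 -0.0002  0.0012] zaxis [-1.1e-03  6.0e-04 -1.0e+00]
lin [-0.011 -0.013  0.369]
```

>>> drive_tool --rot '[[0, 0, 0.001], [0, 0, 0], [0, 0, 0], [0, 0, 0], [0, 0, 0]]' --linear '[[-0.011, -0.013, 0.02], [0, 0, 0.11], [0, 0, 0.12], [0, 0, 0.11], [0, 0, 0]]' --hand '[-0.4, -0.4, -0.4, -0.4, -0.4]'

```text
clock: 11.05
tool_pos: [0.4398, -0.0741, 0.0474]
eef_rot: [2.215, 2.219, 0.007]
ft_force: [0.2, 0.6, 0.4]
width: 0.0598
```

```bash
python3 need.py .4353 -.0737 .042
```

```text
pos [ 0.4398 -0.0741  0.0474] w 0.0598 F [0.2 0.6 0.4] t 11.05
rot [0.0025 0.0005 0.0006] zaxis [ 0.0079 -0.0016 -1.    ]
lin [ 0.002 -0.018  0.021]
```

>>> drive_tool --rot '[[0.0025, 0, 0], [0, 0, 0]]' --linear '[[0.002, -0.018, 0.018], [0, 0, 0]]' --hand '[-0.4, -0.4]'

```text
clock: 11.3
tool_pos: [0.4368, -0.074, 0.0455]
eef_rot: [2.216, 2.22, 0.001]
ft_force: [0.3, -0.4, 0.1]
width: 0.0599
```

```bash
python3 need.py .4353 -.0737 .042
```

```text
pos [ 0.4368 -0.074   0.0455] w 0.0599 F [ 0.3 -0.4  0.1] t 11.3
rot [0.0012 0.0009 0.0006] zaxis [ 0.0037 -0.0027 -1.    ]
lin [ 0.001 -0.006  0.014]
```

>>> drive_tool --rot '[[0.001, 0.001, 0], [0, 0, 0], [0, 0, 0], [0, 0, 0], [0, 0, 0]]' --linear '[[0, -0.006, 0.01], [0, 0, 0], [0, 0, 0], [0, 0, 0], [0, 0, 0]]' --hand '[-0.4, 1, 1, 1, 1]'

```text
clock: 11.92
tool_pos: [0.4364, -0.0744, 0.0449]
eef_rot: [2.217, 2.221, 0.004]
ft_force: [-0.4, -0.7, 0.3]
width: 0.0304
```

>>> drive_tool --rot '[[0, 0, 0], [0, 0, 0], [0, 0, 0], [0, 0, 0], [0, 0, 0]]' --linear '[[0, 0, -0.04], [0, 0, -0.08], [0, 0, -0.1], [0, 0, -0.1], [0, 0, -0.06]]' --hand '[1, 1, 1, 1, 1]'

```text
clock: 12.55
tool_pos: [0.4315, -0.0732, 0.1376]
eef_rot: [-2.212, -2.216, 0.008]
ft_force: [0.1, -0.1, -7.9]
width: 0.0308
```

```bash
python3 need.py .6218 .1188 .155
```

```text
pos [ 0.4315 -0.0732  0.1376] w 0.0308 F [ 0.1 -0.1 -7.9] t 12.55
rot [-0.0036 -0.0011  0.0006] zaxis [-0.0112  0.0035 -0.9999]
lin [ 0.767  0.762 -0.076]
```

>>> drive_tool --rot '[[-0.0035, -0.001, 0], [0, 0, 0], [0, 0, 0], [0, 0, 0], [0, 0, 0]]' --linear '[[0.08, 0, -0.08], [0.16, 0.04, 0], [0.16, 0.08, 0], [0.16, 0.12, 0], [0.12, 0.16, 0]]' --hand '[1, 1, 1, 1, 1]'

```text
clock: 13.18
tool_pos: [0.5313, 0.0997, 0.157]
eef_rot: [-2.223, -2.216, 0.006]
ft_force: [0.8, -1.3, -6.4]
width: 0.031
```

```bash
python3 need.py .6218 .1188 .155
```

```text
pos [0.5313 0.0997 0.157 ] w 0.031 F [ 0.8 -1.3 -6.4] t 13.175
rot [-0.0014  0.0002 -0.001 ] zaxis [-4.3e-03 -8.0e-04 -1.0e+00]
lin [0.078 0.362 0.006]
```

>>> drive_tool --rot '[[-0.001, 0, -0.001], [0, 0, 0], [0, 0, 0], [0, 0, 0], [0, 0, 0]]' --linear '[[0.05, 0.1, 0], [0.02, 0.12, 0], [0, 0.08, 0], [0, 0.03, 0], [0, 0, 0]]' --hand '[1, 1, 1, 1, 1]'

```text
clock: 13.8
tool_pos: [0.6144, 0.1207, 0.1494]
eef_rot: [-2.21, -2.22, 0.019]
ft_force: [0.3, -0.2, -6.5]
width: 0.0307
```

```bash
python3 need.py .6218 .1188 .079
```

```text
pos [0.6144 0.1207 0.1494] w 0.0307 F [ 0.3 -0.2 -6.5] t 13.8
rot [-0.0046  0.0007  0.0014] zaxis [-0.0146 -0.0022 -0.9999]
lin [-0.007  0.034  0.281]
```

>>> drive_tool --rot '[[-0.004, 0, 0.001], [0, 0, 0], [0, 0, 0], [0, 0, 0], [0, 0, 0]]' --linear '[[-0.007, 0.034, 0.02], [0, 0, 0.07], [0, 0, 0.07], [0, 0, 0.07], [0, 0, 0.02]]' --hand '[1, 1, 1, 1, 1]'

```text
clock: 14.42
tool_pos: [0.6208, 0.1183, 0.0809]
eef_rot: [-2.219, -2.221, 0.009]
ft_force: [0.9, -0.7, -6.7]
width: 0.0311
```

```bash
python3 need.py .6218 .1188 .0749
```

```text
pos [0.6208 0.1183 0.0809] w 0.0311 F [ 0.9 -0.7 -6.7] t 14.425
rot [-0.0016  0.0009  0.0003] zaxis [-0.0051 -0.0027 -1.    ]
lin [0.002 0.004 0.024]
```

>>> drive_tool --rot '[[-0.0015, 0.001, 0], [0, 0, 0], [0, 0, 0]]' --linear '[[0.002, 0.004, 0.012], [0, 0, 0.01], [0, 0, 0]]' --hand '[1, 1, 1]'

```text
clock: 14.8
tool_pos: [0.6222, 0.1189, 0.0757]
eef_rot: [2.22, 2.222, 0.002]
ft_force: [-0.5, -0.5, -7.7]
width: 0.031
```

```bash
python3 need.py .6218 .1188 .0749
```

```text
pos [0.6222 0.1189 0.0757] w 0.031 F [-0.5 -0.5 -7.7] t 14.8
rot [ 0.0004 -0.0003  0.0003] zaxis [ 1.1e-03  9.0e-04 -1.0e+00]
lin [-0.    -0.002  0.003]
```

>>> drive_tool --rot '[[0, 0, 0], [0, 0, 0]]' --linear '[[0, 0, 0.006], [0, 0, 0.004]]' --hand '[1, 1]'

```text
clock: 15.05
tool_pos: [0.6228, 0.1191, 0.075]
eef_rot: [2.219, 2.222, 0.005]
ft_force: [-5.0, -1.3, -1.1]
width: 0.0308
```

Contact felt (load dropped from −7.7 to −1 N). Release and rise.

>>> drive_tool --rot '[[0, 0, 0], [0, 0, 0], [0, 0, 0], [0, 0, 0], [0, 0, 0]]' --linear '[[0, 0, 0.002], [0, 0, 0], [0, 0, 0], [0, 0, -0.04], [0, 0, -0.1]]' --hand '[1, -0.4, -0.4, -0.4, -0.4]'

```text
clock: 15.68
tool_pos: [0.624, 0.1191, 0.1128]
eef_rot: [2.217, 2.219, 0.01]
ft_force: [0.5, 0.7, 0.2]
width: 0.0598
```

>>> drive_tool --rot '[[0, 0, 0], [0, 0, 0], [0, 0, 0]]' --linear '[[0, 0, -0.15], [0, 0, -0.15], [0, 0, -0.1]]' --hand '[-0.4, -0.4, -0.4]'

```text
clock: 16.05
tool_pos: [0.6237, 0.119, 0.2197]
eef_rot: [2.215, 2.217, 0.017]
ft_force: [-0.2, 0.6, 0.2]
width: 0.0599
```

```bash
python3 look.py l5; python3 need.py .4275 -.1938 .2
```

```text
[0.6247 0.1191 0.2218] [2.21322491 2.21521722 0.02263043] 0.05997769889781863 16.15
pos [0.6247 0.1191 0.2218] w 0.06 F [0.4 0.5 0.5] t 16.15
rot [ 0.0055 -0.001   0.0003] zaxis [ 0.0174  0.0031 -0.9998]
lin [-1.251 -0.791  0.069]
```

View pics/l5.png

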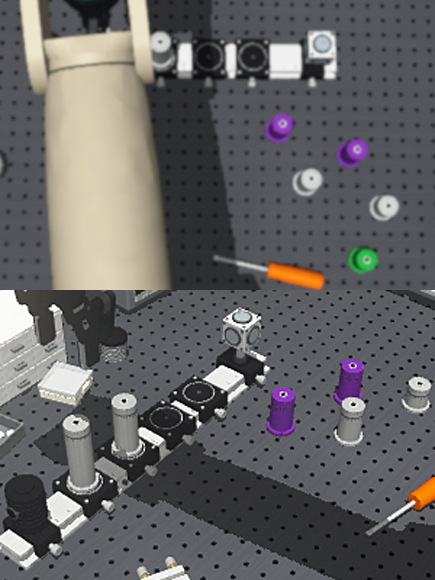

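The 100 mm post (side crop (78,455)) and the 80 mm post (123,430) both stand. Next the 60 mm post.

>>> drive_tool --rot '[[0.005, 0, 0], [0, 0, 0], [0, 0, 0], [0, 0, 0], [0, 0, 0]]' --linear '[[-0.12, -0.12, 0], [-0.2, -0.13, 0], [-0.2, -0.13, 0], [-0.2, -0.13, 0], [-0.2, -0.13, 0]]' --hand '[-0.4, -0.4, -0.4, -0.4, -0.4]'

```text
clock: 16.77
tool_pos: [0.461, -0.1144, 0.2167]
eef_rot: [-2.212, -2.228, -0.003]
ft_force: [-0.2, -0.3, -1.2]
width: 0.0597
```

```bash
python3 need.py .4275 -.1938 .2
```

```text
pos [ 0.461  -0.1144  0.2167] w 0.0597 F [-0.2 -0.3 -1.2] t 16.775
rot [-0.0001 -0.0009  0.0023] zaxis [-3.0e-04  2.9e-03 -1.0e+00]
lin [-0.317 -0.136  0.066]
```

>>> drive_tool --rot '[[0, 0, 0.002], [0, 0, 0], [0, 0, 0], [0, 0, 0], [0, 0, 0]]' --linear '[[-0.16, -0.06, 0], [-0.1, -0.04, 0], [-0.03, -0.01, 0.1], [0, 0, 0.1], [0, 0, 0]]' --hand '[-0.4, -0.4, -0.4, -0.4, -0.4]'

```text
clock: 17.4
tool_pos: [0.4294, -0.1922, 0.1637]
eef_rot: [-2.227, -2.213, -0.002]
ft_force: [0.9, -0.2, -0.2]
width: 0.0598
```

```bash
python3 need.py .4275 -.1938 .09
```

```text
pos [ 0.4294 -0.1922  0.1637] w 0.0598 F [ 0.9 -0.2 -0.2] t 17.4
rot [-0.0001 -0.0008 -0.002 ] zaxis [-4.0e-04  2.4e-03 -1.0e+00]
lin [-0.007 -0.007  0.295]
```

>>> drive_tool --rot '[[0, 0, -0.002], [0, 0, 0], [0, 0, 0], [0, 0, 0], [0, 0, 0]]' --linear '[[-0.007, -0.007, 0.12], [0, 0, 0.12], [0, 0, 0.1], [0, 0, 0.04], [0, 0, 0]]' --hand '[-0.4, -0.4, -0.4, -0.4, -0.4]'

```text
clock: 18.02
tool_pos: [0.4306, -0.1945, 0.0716]
eef_rot: [2.215, 2.219, 0.006]
ft_force: [0.0, -1.1, 0.1]
width: 0.0601
```

```bash
python3 need.py .4275 -.1938 .022
```

```text
pos [ 0.4306 -0.1945  0.0716] w 0.0601 F [ 0.  -1.1  0.1] t 18.025
rot [0.0022 0.0005 0.0006] zaxis [ 0.0068 -0.0015 -1.    ]
lin [ 0.003 -0.014  0.198]
```

>>> drive_tool --rot '[[0.002, 0, 0], [0, 0, 0], [0, 0, 0], [0, 0, 0]]' --linear '[[0.003, -0.014, 0.05], [0, 0, 0.08], [0, 0, 0.06], [0, 0, 0]]' --hand '[-0.4, -0.4, -0.4, -0.4]'

```text
clock: 18.52
tool_pos: [0.4285, -0.1947, 0.0248]
eef_rot: [2.215, 2.219, 0.0]
ft_force: [0.1, 0.3, 1.4]
width: 0.0596
```

```bash
python3 need.py .4275 -.1938 .022
```

```text
pos [ 0.4285 -0.1947  0.0248] w 0.0596 F [0.1 0.3 1.4] t 18.525
rot [0.0014 0.0013 0.0006] zaxis [ 0.0043 -0.0042 -1.    ]
lin [ 0.003 -0.004  0.011]
```

>>> drive_tool --rot '[[0.0014, 0.0013, 0], [0, 0, 0], [0, 0, 0], [0, 0, 0], [0, 0, 0]]' --linear '[[0.003, -0.004, 0.006], [0, 0, 0], [0, 0, 0], [0, 0, 0], [0, 0, 0]]' --hand '[-0.4, 1, 1, 1, 1]'

```text
clock: 19.15
tool_pos: [0.4284, -0.1944, 0.0249]
eef_rot: [2.218, 2.222, 0.001]
ft_force: [0.7, -0.2, -1.4]
width: 0.0306
```

>>> drive_tool --rot '[[0, 0, 0], [0, 0, 0], [0, 0, 0], [0, 0, 0], [0, 0, 0]]' --linear '[[0, 0, -0.04], [0, 0, -0.1], [0, 0, -0.12], [0, 0, -0.12], [0, 0, -0.08]]' --hand '[1, 1, 1, 1, 1]'

```text
clock: 19.77
tool_pos: [0.4258, -0.1929, 0.1415]
eef_rot: [-2.215, -2.219, 0.003]
ft_force: [0.4, -0.4, -4.6]
width: 0.031
```

```bash
python3 need.py .6238 -.0383 .13
```

```text
pos [ 0.4258 -0.1929  0.1415] w 0.031 F [ 0.4 -0.4 -4.6] t 19.775
rot [-0.0018 -0.001   0.0007] zaxis [-0.0056  0.0031 -1.    ]
lin [0.617 0.794 0.044]
```

>>> drive_tool --rot '[[-0.0018, -0.001, 0], [0, 0, 0], [0, 0, 0], [0, 0, 0], [0, 0, 0]]' --linear '[[0.08, 0.08, 0], [0.14, 0.17, 0], [0.14, 0.18, 0], [0.14, 0.18, 0], [0.08, 0.12, 0]]' --hand '[1, 1, 1, 1, 1]'

```text
clock: 20.4
tool_pos: [0.6121, -0.0454, 0.1458]
eef_rot: [2.222, 2.215, 0.0]
ft_force: [0.4, -0.5, -4.0]
width: 0.031
```

>>> drive_tool --rot '[[0, 0, 0], [0, 0, 0]]' --linear '[[0.02, 0.05, 0], [0, 0, 0]]' --hand '[1, 1]'

```text
clock: 20.65
tool_pos: [0.6255, -0.038, 0.1447]
eef_rot: [2.22, 2.22, -0.002]
ft_force: [0.4, 0.2, -3.9]
width: 0.0308
```

```bash
python3 need.py .6238 -.0383 .059
```

```text
pos [ 0.6255 -0.038   0.1447] w 0.0308 F [ 0.4  0.2 -3.9] t 20.65
rot [0.0001 0.0007 0.0001] zaxis [ 4.0e-04 -2.3e-03 -1.0e+00]
lin [-0.001 -0.007  0.343]
```

>>> drive_tool --rot '[[0, 0, 0], [0, 0, 0], [0, 0, 0], [0, 0, 0], [0, 0, 0]]' --linear '[[0, -0.006, 0.06], [0, 0, 0.1], [0, 0, 0.1], [0, 0, 0.07], [0, 0, 0]]' --hand '[1, 1, 1, 1, 1]'

```text
clock: 21.28
tool_pos: [0.6195, -0.0406, 0.0566]
eef_rot: [-2.224, -2.217, 0.008]
ft_force: [-0.3, -0.1, -4.2]
width: 0.0307
```

```bash
python3 need.py .6238 -.0383 .0549
```

```text
pos [ 0.6195 -0.0406  0.0566] w 0.0307 F [-0.3 -0.1 -4.2] t 21.275
rot [-0.0015  0.0007 -0.001 ] zaxis [-0.0046 -0.0023 -1.    ]
lin [0.009 0.017 0.007]
```

>>> drive_tool --rot '[[-0.0015, 0.0007, -0.001], [0, 0, 0]]' --linear '[[0.009, 0.017, 0], [0, 0, 0]]' --hand '[1, 1]'

```text
clock: 21.52
tool_pos: [0.6248, -0.0386, 0.0585]
eef_rot: [2.22, 2.22, 0.003]
ft_force: [-0.1, 0.7, -3.4]
width: 0.0309
```

```bash
python3 need.py .6238 -.0383 .0549
```

```text
pos [ 0.6248 -0.0386  0.0585] w 0.0309 F [-0.1  0.7 -3.4] t 21.525
rot [ 0.001   0.0001 -0.    ] zaxis [ 3.3e-03 -2.0e-04 -1.0e+00]
lin [ 0.001 -0.004  0.014]
```

>>> drive_tool --rot '[[0.001, 0, 0], [0, 0, 0], [0, 0, 0]]' --linear '[[0, -0.004, 0.008], [0, 0, 0.006], [0, 0, 0.004]]' --hand '[1, 1, 1]'

```text
clock: 21.9
tool_pos: [0.6247, -0.0386, 0.0555]
eef_rot: [2.22, 2.22, 0.003]
ft_force: [-0.3, 0.7, -4.0]
width: 0.0305
```

>>> drive_tool --rot '[[0, 0, 0]]' --linear '[[0, 0, 0.004]]' --hand '[1]'

```text
clock: 22.02
tool_pos: [0.6248, -0.0386, 0.0549]
eef_rot: [2.219, 2.22, 0.003]
ft_force: [-3.0, 1.6, 2.5]
width: 0.0306
```

Contact. Release.

>>> drive_tool --rot '[[0, 0, 0], [0, 0, 0], [0, 0, 0], [0, 0, 0], [0, 0, 0]]' --linear '[[0, 0, 0.001], [0, 0, 0], [0, 0, 0], [0, 0, -0.04], [0, 0, -0.1]]' --hand '[1, -0.4, -0.4, -0.4, -0.4]'

```text
clock: 22.65
tool_pos: [0.6248, -0.0386, 0.0911]
eef_rot: [2.219, 2.219, 0.003]
ft_force: [-0.0, 0.1, -0.0]
width: 0.06
```

>>> drive_tool --rot '[[0, 0, 0], [0, 0, 0], [0, 0, 0]]' --linear '[[0, 0, -0.15], [0, 0, -0.15], [0, 0, -0.1]]' --hand '[-0.4, -0.4, -0.4]'

```text
clock: 23.02
tool_pos: [0.6247, -0.0386, 0.1973]
eef_rot: [2.218, 2.218, 0.006]
ft_force: [0.6, -0.2, -0.7]
width: 0.0596
```

```bash
python3 look.py l6; python3 need.py .3901 -.3146 .2
```

```text
[ 0.6258 -0.0387  0.1992] [2.21481668 2.21498143 0.01084255] 0.059439978894496204 23.125
pos [ 0.6258 -0.0387  0.1992] w 0.0594 F [0.4 0.6 1. ] t 23.125
rot [0.0036 0.0005 0.    ] zaxis [ 0.0114 -0.0016 -0.9999]
lin [-1.104 -0.943 -0.012]
```

View pics/l6.png

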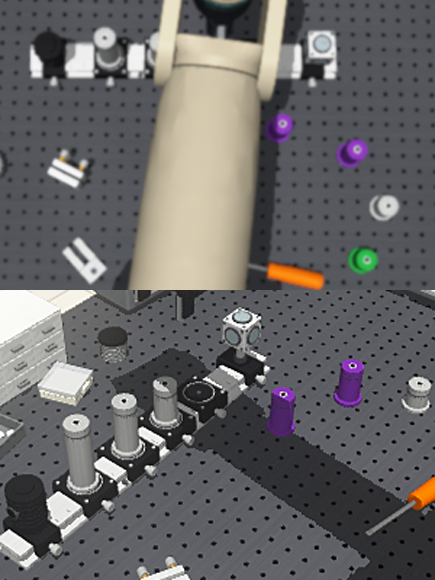

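Three posts stand on carriers 1–3. Now the 40 mm post.

>>> drive_tool --rot '[[0.0036, 0, 0], [0, 0, 0], [0, 0, 0], [0, 0, 0], [0, 0, 0]]' --linear '[[-0.12, -0.12, -0.02], [-0.18, -0.16, 0], [-0.18, -0.16, 0], [-0.18, -0.16, 0], [-0.18, -0.16, 0]]' --hand '[-0.4, -0.4, -0.4, -0.4, -0.4]'

```text
clock: 23.75
tool_pos: [0.4315, -0.2513, 0.2009]
eef_rot: [-2.213, -2.228, 0.003]
ft_force: [0.6, -0.9, -0.5]
width: 0.0599
```

```bash
python3 need.py .3901 -.3146 .15
```

```text
pos [ 0.4315 -0.2513  0.2009] w 0.0599 F [ 0.6 -0.9 -0.5] t 23.75
rot [-0.0008  0.0002  0.0022] zaxis [-2.4e-03 -8.0e-04 -1.0e+00]
lin [-0.252 -0.167  0.204]
```

>>> drive_tool --rot '[[0, 0, 0.002], [0, 0, 0], [0, 0, 0], [0, 0, 0], [0, 0, 0]]' --linear '[[-0.13, -0.09, 0], [-0.08, -0.05, 0], [-0.02, -0.02, 0.1], [0, 0, 0.1], [0, 0, 0]]' --hand '[-0.4, -0.4, -0.4, -0.4, -0.4]'

```text
clock: 24.38
tool_pos: [0.3858, -0.3132, 0.1474]
eef_rot: [-2.227, -2.212, 0.005]
ft_force: [-0.6, 0.4, -0.1]
width: 0.0598
```

```bash
python3 need.py .3901 -.3146 .07
```

```text
pos [ 0.3858 -0.3132  0.1474] w 0.0598 F [-0.6  0.4 -0.1] t 24.375
rot [-0.0013 -0.     -0.0022] zaxis [-4.2e-03  1.0e-04 -1.0e+00]
lin [-0.005  0.019  0.31 ]
```

>>> drive_tool --rot '[[-0.0013, 0, -0.002], [0, 0, 0], [0, 0, 0], [0, 0, 0], [0, 0, 0]]' --linear '[[-0.005, 0.019, 0.08], [0, 0, 0.12], [0, 0, 0.1], [0, 0, 0], [0, 0, 0]]' --hand '[-0.4, -0.4, -0.4, -0.4, -0.4]'

```text
clock: 25.0
tool_pos: [0.3931, -0.3158, 0.0762]
eef_rot: [2.215, 2.217, 0.001]
ft_force: [-0.4, -0.2, -0.1]
width: 0.0597
```

```bash
python3 need.py .3901 -.3146 .013
```

```text
pos [ 0.3931 -0.3158  0.0762] w 0.0597 F [-0.4 -0.2 -0.1] t 25.0
rot [0.0018 0.0016 0.0003] zaxis [ 0.0056 -0.005  -1.    ]
lin [ 0.006 -0.014  0.253]
```

>>> drive_tool --rot '[[0.0018, 0.0016, 0], [0, 0, 0], [0, 0, 0], [0, 0, 0], [0, 0, 0]]' --linear '[[0.006, -0.014, 0.06], [0, 0, 0.08], [0, 0, 0.07], [0, 0, 0.02], [0, 0, 0]]' --hand '[-0.4, -0.4, -0.4, -0.4, -0.4]'

```text
clock: 25.62
tool_pos: [0.3907, -0.3156, 0.0194]
eef_rot: [2.217, 2.219, 0.0]
ft_force: [-0.4, 0.4, 0.6]
width: 0.0599
```

```bash
python3 need.py .3901 -.3146 .013
```

```text
pos [ 0.3907 -0.3156  0.0194] w 0.0599 F [-0.4  0.4  0.6] t 25.625
rot [0.0011 0.0011 0.0004] zaxis [ 0.0034 -0.0034 -1.    ]
lin [ 0.004 -0.003  0.026]
```

>>> drive_tool --rot '[[0.001, 0.001, 0], [0, 0, 0], [0, 0, 0]]' --linear '[[0.004, -0.003, 0.024], [0, 0, 0.004], [0, 0, 0]]' --hand '[-0.4, -0.4, -0.4]'

```text
clock: 26.0
tool_pos: [0.3906, -0.3152, 0.0134]
eef_rot: [2.218, 2.221, 0.0]
ft_force: [0.1, -0.5, 0.1]
width: 0.0599
```

```bash
python3 need.py .3901 -.3146 .013
```

```text
pos [ 0.3906 -0.3152  0.0134] w 0.0599 F [ 0.1 -0.5  0.1] t 26.0
rot [0.0006 0.0005 0.0004] zaxis [ 0.0018 -0.0017 -1.    ]
lin [ 0.002 -0.002  0.002]
```

>>> drive_tool --rot '[[0, 0, 0], [0, 0, 0], [0, 0, 0], [0, 0, 0]]' --linear '[[0, 0, 0], [0, 0, 0], [0, 0, 0], [0, 0, 0]]' --hand '[1, 1, 1, 1]'

```text
clock: 26.5
tool_pos: [0.391, -0.3155, 0.0141]
eef_rot: [2.217, 2.22, 0.0]
ft_force: [0.5, -0.4, 0.2]
width: 0.0302
```

>>> drive_tool --rot '[[0, 0, 0], [0, 0, 0], [0, 0, 0], [0, 0, 0], [0, 0, 0]]' --linear '[[0, 0, -0.04], [0, 0, -0.1], [0, 0, -0.12], [0, 0, -0.12], [0, 0, -0.08]]' --hand '[1, 1, 1, 1, 1]'

```text
clock: 27.12
tool_pos: [0.3888, -0.3135, 0.1311]
eef_rot: [-2.217, -2.22, 0.0]
ft_force: [-0.0, 0.1, -2.3]
width: 0.0305
```

```bash
python3 need.py .6246 -.1088 .13
```

```text
pos [ 0.3888 -0.3135  0.1311] w 0.0305 F [-0.   0.1 -2.3] t 27.125
rot [-0.0009 -0.0008  0.0004] zaxis [-0.0028  0.0025 -1.    ]
lin [0.818 0.944 0.004]
```

>>> drive_tool --rot '[[0, 0, 0], [0, 0, 0], [0, 0, 0], [0, 0, 0], [0, 0, 0]]' --linear '[[0.1, 0.09, -0.02], [0.17, 0.17, 0], [0.17, 0.17, 0], [0.17, 0.18, 0], [0.12, 0.17, 0]]' --hand '[1, 1, 1, 1, 1]'

```text
clock: 27.75
tool_pos: [0.5871, -0.1295, 0.1412]
eef_rot: [2.227, 2.213, -0.001]
ft_force: [0.2, -0.7, -3.0]
width: 0.0304
```

```bash
python3 need.py .6246 -.1088 .13
```

```text
pos [ 0.5871 -0.1295  0.1412] w 0.0304 F [ 0.2 -0.7 -3. ] t 27.75
rot [ 0.0003  0.0005 -0.002 ] zaxis [ 9.0e-04 -1.6e-03 -1.0e+00]
lin [0.084 0.149 0.045]
```

>>> drive_tool --rot '[[0, 0, -0.002], [0, 0, 0], [0, 0, 0]]' --linear '[[0.05, 0.09, 0], [0.03, 0.05, 0], [0, 0, 0]]' --hand '[1, 1, 1]'

```text
clock: 28.12
tool_pos: [0.6245, -0.1052, 0.1406]
eef_rot: [-2.215, -2.228, 0.002]
ft_force: [0.2, 0.3, -2.9]
width: 0.0303
```

```bash
python3 need.py .6246 -.1088 .048
```

```text
pos [ 0.6245 -0.1052  0.1406] w 0.0303 F [ 0.2  0.3 -2.9] t 28.125
rot [-0.0004  0.0002  0.0018] zaxis [-1.4e-03 -8.0e-04 -1.0e+00]
lin [-0.014  0.001  0.37 ]
```

>>> drive_tool --rot '[[0, 0, 0.0018], [0, 0, 0], [0, 0, 0], [0, 0, 0], [0, 0, 0]]' --linear '[[-0.014, 0, 0.06], [0, 0, 0.1], [0, 0, 0.1], [0, 0, 0.08], [0, 0, 0]]' --hand '[1, 1, 1, 1, 1]'

```text
clock: 28.75
tool_pos: [0.6196, -0.1127, 0.0494]
eef_rot: [-2.225, -2.212, 0.008]
ft_force: [-0.2, -0.9, -2.3]
width: 0.0304
```

```bash
python3 need.py .6246 -.1088 .0441
```

```text
pos [ 0.6196 -0.1127  0.0494] w 0.0304 F [-0.2 -0.9 -2.3] t 28.75
rot [-0.0021  0.0002 -0.0018] zaxis [-6.7e-03 -7.0e-04 -1.0e+00]
lin [0.016 0.02  0.021]
```

>>> drive_tool --rot '[[-0.002, 0, -0.0018], [0, 0, 0]]' --linear '[[0.016, 0.02, 0.008], [0, 0, 0]]' --hand '[1, 1]'

```text
clock: 29.0
tool_pos: [0.625, -0.1094, 0.0486]
eef_rot: [2.221, 2.219, 0.001]
ft_force: [0.2, 0.1, -2.5]
width: 0.0302
```

```bash
python3 need.py .6246 -.1088 .0441
```

```text
pos [ 0.625  -0.1094  0.0486] w 0.0302 F [ 0.2  0.1 -2.5] t 29.0
rot [ 0.0005  0.0004 -0.0003] zaxis [ 0.0017 -0.0011 -1.    ]
lin [ 0.002 -0.002  0.018]
```

>>> drive_tool --rot '[[0, 0, 0], [0, 0, 0], [0, 0, 0]]' --linear '[[0.002, -0.002, 0.01], [0, 0, 0.008], [0, 0, 0.006]]' --hand '[1, 1, 1]'

```text
clock: 29.38
tool_pos: [0.6254, -0.1091, 0.0441]
eef_rot: [2.219, 2.217, 0.003]
ft_force: [-1.0, 0.3, 8.1]
width: 0.0301
```

>>> drive_tool --rot '[[0, 0, 0]]' --linear '[[0, 0, 0.004]]' --hand '[1]'

```text
clock: 29.5
tool_pos: [0.6255, -0.109, 0.0441]
eef_rot: [2.219, 2.217, 0.003]
ft_force: [-5.6, 1.8, 7.3]
width: 0.0301
```

Contact. Release, rise and move aside for the check.

>>> drive_tool --rot '[[0, 0, 0], [0, 0, 0], [0, 0, 0], [0, 0, 0], [0, 0, 0]]' --linear '[[0, 0, 0], [0, 0, 0], [0, 0, 0], [0, 0, -0.04], [0, 0, -0.1]]' --hand '[-0.4, -0.4, -0.4, -0.4, -0.4]'

```text
clock: 30.12
tool_pos: [0.6249, -0.1089, 0.079]
eef_rot: [2.22, 2.218, 0.002]
ft_force: [0.1, -1.0, 0.4]
width: 0.0597
```

>>> drive_tool --rot '[[0, 0, 0], [0, 0, 0], [0, 0, 0], [0, 0, 0], [0, 0, 0]]' --linear '[[0, 0, -0.15], [0, 0, -0.15], [0, 0, -0.15], [0, 0, -0.1], [0, -0.1, 0]]' --hand '[-0.4, -0.4, -0.4, -0.4, -0.4]'

```text
clock: 30.75
tool_pos: [0.6004, -0.1088, 0.2273]
eef_rot: [2.214, 2.214, 0.009]
ft_force: [-0.1, 0.3, 0.1]
width: 0.06
```

>>> drive_tool --rot '[[0, 0, 0], [0, 0, 0], [0, 0, 0], [0, 0, 0], [0, 0, 0]]' --linear '[[-0.15, -0.15, 0], [-0.2, -0.15, 0], [-0.2, -0.15, 0], [-0.2, -0.15, 0], [-0.2, -0.15, 0]]' --hand '[-0.4, -0.4, -0.4, -0.4, -0.4]'

```text
clock: 31.38
tool_pos: [0.4117, -0.3466, 0.2313]
eef_rot: [2.2, 2.216, 0.012]
ft_force: [-0.0, 0.4, 0.3]
width: 0.0598
```

>>> drive_tool --rot '[[0, 0, 0], [0, 0, 0], [0, 0, 0]]' --linear '[[-0.2, 0, 0], [-0.2, 0, 0], [0, 0, 0]]' --hand '[-0.4, -0.4, -0.4]'

```text
clock: 31.75
tool_pos: [0.4084, -0.4526, 0.2344]
eef_rot: [2.205, 2.207, 0.011]
ft_force: [-0.4, 0.8, 0.2]
width: 0.0597
```

```bash
python3 need.py; python3 look.py l7; python3 - <<'E'
from h import *
for n in("top","side"):
    c=cams.read_camera(n)["image"][:,:,::-1]; cv2.imwrite(f"pics/{n}9.png",c)
    r=c[150:220,215:440] if n=="top" else c[150:320,170:390]
    cv2.imwrite(f"pics/{n}9c.png",cv2.resize(r,None,fx=3.5,fy=3.5,interpolation=cv2.INTER_CUBIC))
E
```

```text
pos [ 0.4084 -0.4526  0.2344] w 0.0597 F [-0.4  0.8  0.2] t 31.75
rot [0.0065 0.0032 0.0003] zaxis [ 0.0204 -0.0101 -0.9997]
[ 0.4095 -0.4501  0.2356] [2.2007762  2.20978906 0.01222013] 0.05958504134356448 31.85
```

View pics/top9c.png

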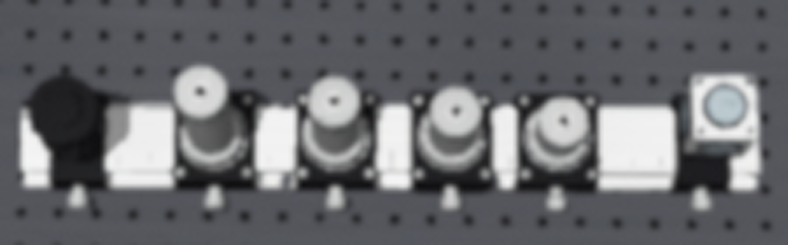

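View pics/side9c.png

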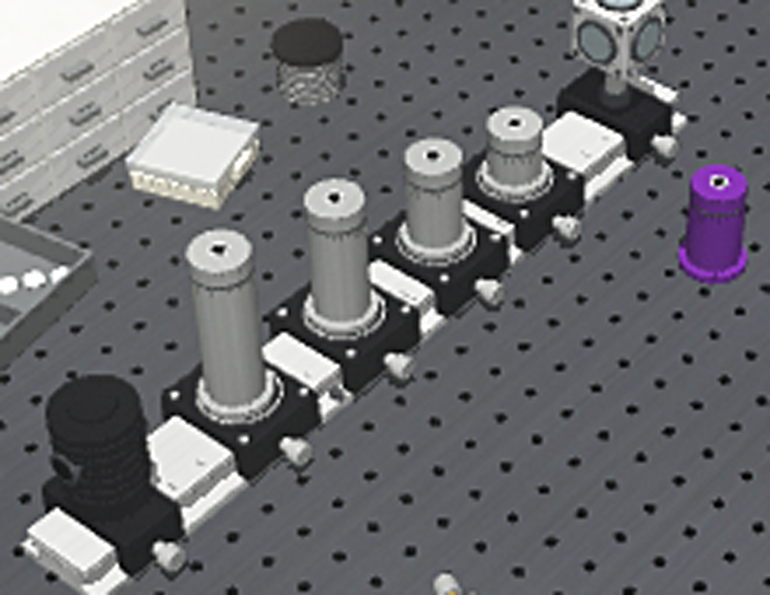

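```bash
python3 - <<'E'
from h import *
T,S=cams.read_camera("top"),cams.read_camera("side")
gt,gs=[cv2.cvtColor(c["image"],cv2.COLOR_RGB2GRAY) for c in(T,S)]
f=lambda x,y:(170+x/3.5,150+y/3.5); g=lambda x,y:(215+x/3.5,150+y/3.5)
for h,a,b,ct,cs in[(100,g(200,91),f(219,248),(.6215,.1208),(.6221,.1167)),(80,g(334,101),f(334,197),(.6226,.0403),(.6231,.0361)),(60,g(456,111),f(432,155),(.6236,-.036),(.6239,-.0405)),(40,g(563,121),f(514,123),(.6243,-.1067),(.6249,-.111))]:
    a,b=dot(gt,a,2),dot(gs,b,2); z=.03+h/1000
    print(h,"off top mm",np.round((plane(T,a,z)[:2]-ct)*1e3,1),"side",np.round((plane(S,b,z)[:2]-cs)*1e3,1))
E
```

```text
100 off top mm [0.3 1.2] side [0.5 0.8]
80 off top mm [0.7 0.2] side [0.7 0.3]
60 off top mm [ 0.7 -0.2] side [0.5 0.2]
40 off top mm [0.2 0.5] side [0.1 0.4]
```

All four are within about 1.5 mm of centre in both views, standing upright in their rings, with the arm clear. Handing in.

```bash
python3 -c "
from station import arm
print(arm.finish_job())"
```

```text
the job is handed in; nothing more can be done
None
```

All four posts stand on the rail as the staircase you asked for, and I handed the job in at about 32 s on the robot's clock. The hand-in gave no verdict.

- **Placement:** The cube is at the rail's −y end. From there the order is 40 mm on carrier 4, 60 mm on carrier 3, 80 mm on carrier 2 and 100 mm on carrier 1, next to the beam trap. I left the purple and green look-alikes alone.
- **Last checks:** In both camera views every post axis is within 1.3 mm of its carrier's centre, and each post stands upright in its ring. The gripper has let go, and the arm is clear at (0.41, −0.45, 0.23). The highest force reported at the end of a move was about 9 N, when a post was set down.
- **Disagreement:** The two cameras differ by a steady 4 mm or so in y, about 2 mm each way from the mean. I aimed at the mean. Because the shift is the same for posts and carriers, the centring figures are not affected.

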